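# Change over the coolant valves in the cold room

## Task

Send the coolant through the thick pipe: with a fingertip, push the lever of the three-way valve round until it points straight along the thick tee, and only after that push the lever of the stop valve round until it lies in line with its own pipe, pointing towards the robot's side. The levers merely rest on their stems, so push them lightly sideways, without gripping or lifting them, and leave the loose things on the bench where they are.

Things in the scene. Friction and masses are not known exactly. Their poses are not given: they have to be found in the camera images.
- diverter: Three-way valve bolted to the bench: square brass block 64 mm wide, 70 mm high, with a pipe stub running 140 mm to its far side (its +x) and bending down, and one pipe tee on each of its two other sides (+y and -y). Origin under the block's centre, on the bench and on the lever's axis.
- diverter_lever (a joint): Turn of the three-way valve's lever, rad, growing anticlockwise seen from above. At 0 the lever points along the valve's own -x (roughly to the robot), at +1.57 along its -y, at -1.57 along its +y. It starts within 0.5 of 0; its stops lie beyond at -2.0 and 2.0. Friction about 0.25 N m, no spring: about 3 N near the end turns it and it stays where left.
- diverter_lever_tip (a point): Middle of the outer end of the three-way valve's lever, 112 mm from its axis, 102 mm above the bench. The lever is a black bar 18 mm wide and 12 mm thick (96 to 108 mm above the bench), with a hub of radius 17 mm (94 to 112 mm high) on an upright axis. It weighs 0.3 kg and only rests on its stem: it comes up if lifted. The valve and pipes around it stay below 84 mm apart from its stem.
- thick_tee: The thick copper tee beside the three-way valve, 42 mm in diameter with 56 mm end flanges, its pipe 114 mm long along its own y, axis 45 mm above the bench (flange top at 73 mm), with a leg down into the bench. Origin on the bench under its middle, 90 mm from the lever's axis; it stands on either side of the valve, with the thin tee on the other.
- thin_tee: The thin copper tee on the other side of the three-way valve, the same but 18 mm in diameter, with 32 mm flanges.
- stop_valve: Stop valve bolted to the bench: brass block 60 by 44 mm, 70 mm high, on one straight 28 mm copper pipe along its own x whose ends bend down into the bench 120 mm either side. Origin on the bench under the block's centre, on the lever's axis.
- stop_valve_lever (a joint): Turn of the stop valve's lever, rad, growing clockwise seen from above. At 0 (shut) the lever points along the valve's own -y, across the pipe; at 1.57 (open) along its -x, in line with the pipe, towards the robot's side. It starts between 0 and 0.35; its stops are at -0.10 and 1.66. Friction about 0.25 N m, no spring: about 3 N near the end turns it and it stays where left.
- stop_valve_lever_tip (a point): Middle of the outer end of the stop valve's lever, 112 mm from its axis, 102 mm above the bench. The lever is a black bar 18 mm wide and 12 mm thick (96 to 108 mm above the bench), with a hub of radius 17 mm (94 to 112 mm high) on an upright axis. It weighs 0.3 kg and only rests on its stem: it comes up if lifted. The valve and pipes around it stay below 84 mm apart from its stem.
- tub: Bystander: white tub with grey lid, 94 mm across, 100 mm high; origin under its centre, like the other bystanders.
- carton: Bystander: small carton, 100 by 75 mm, 70 mm high.
- tape: Bystander: roll of tape lying flat, 90 mm across, 24 mm high, in front of the three-way valve.
- jar: Bystander: small jar, 48 mm across, 65 mm high, beside the stop valve.
- bottle: Bystander: blue bottle, 48 mm across, 140 mm high, behind the stop valve.
- wrench: Bystander: steel wrench 150 mm long lying by the stop valve.
- scraper: Bystander: scraper 180 mm long lying flat between the two valves, on the robot's side.
- diverter_lever_hub (a point): Point on the three-way lever's turning axis, 102 mm above the bench; its x axis lies along the lever (the lever points along its -x).
There are look-alikes about, which are no part of the job. What is shaped like the thick_tee but green or pink is not meant.

How it is judged (in metres and radians):
On the way, in this order (a step that is already met when the one before it is completed fails the run):
1. the three-way valve's lever points along the thick tee while the stop valve is still shut (angle between the x axis of diverter_lever_hub and the y axis of thick_tee, either way round below 0.14 rad and horizontal distance between diverter_lever_tip and thick_tee below 0.06 m and value of joint stop_valve_lever below 0.7 rad), for 0.2 s.
2. then the stop valve's lever lies in line with its pipe (angle between the x axis of diverter_lever_hub and the y axis of thick_tee, either way round below 0.14 rad and horizontal distance between diverter_lever_tip and thick_tee below 0.06 m and value of joint stop_valve_lever between 1.42 and 1.7 rad), for 0.2 s.
At the end, for the whole second after the job is handed in: The three-way lever points along the thick tee within 0.14 rad (8 degrees), the stop valve's lever is in line with its pipe (joint 1.42 to 1.70), both at rest and down on their stems (all of step 2 and velocity of joint diverter_lever between -0.05 and 0.05 rad/s and velocity of joint stop_valve_lever between -0.05 and 0.05 rad/s and height (world z) of each of diverter_lever_tip, stop_valve_lever_tip below 0.108 m); the robot touches nothing.
It fails at once if the stop valve is opened (past 0.7) while the three-way lever is not on the thick tee (value of joint stop_valve_lever above 0.7 rad and not (angle between the x axis of diverter_lever_hub and the y axis of thick_tee, either way round below 0.14 rad and horizontal distance between diverter_lever_tip and thick_tee below 0.06 m)).
It fails at once if a lever is lifted more than 8 mm on its stem (height (world z) of any of diverter_lever_tip, stop_valve_lever_tip above 0.11 m).
It fails at once if a lever is gripped or forced (more than 30 N from the fingers or the arm) (contact force between any of the fingers, the arm and diverter_lever above 30 N or contact force between any of the fingers, the arm and stop_valve_lever above 30 N).
It fails at once if a loose bystander is moved more than 15 mm or lifted (distance of any of tub, carton, tape, jar, bottle, wrench, scraper from where it was at the start of the episode above 0.015 m).
It also fails if it takes over 54 s, if anything falls off the work surface, if the arm or the gripper's body presses on something with over 40 N, if the wrist force passes 120 N, or if a joint passes its speed limit or range.

## Robot

A 7-joint arm with a two-finger parallel gripper is mounted at the origin on the work surface. World frame = base frame: x ahead of the robot, y to its left, z up, the work surface at z = 0. Lengths are in m, angles in degrees, forces in N, time in s.
With the tool pointing down it reaches from about 0.4 to 0.85 m from the base axis. Payload 10.4 kg.
Tool frame: the origin (TCP) lies midway between the tips of the shut fingers; the grasp point (between the pads) lies 19 mm behind it; z points along the fingers, y is the direction in which the jaws open and shut (so a half turn about z gives the same grasp; the last joint's range is limited). The gripper opens to 85 mm and grips with 20 to 120 N. Pads are 22 mm wide; open, the fingers measure 114 mm over their backs; the gripper's body (76 mm by 85 mm) begins 54 mm behind the grasp point. The pads swing forward as they close: fully open they stand 13 mm farther back than shut.
Start: joints at [61.902, 19.034, -3.707, 83.658, 1.238, 77.344, -5.071], TCP at [0.282, -0.558, 0.231] pointing down, gripper open.
Joint ranges: [-148.97, 148.97], [-28.65, 121.19], [-84.17, 76.75], [9.2, 138.47], [-72.65, 252.65], [3.7, 117.97], [-149.18, 149.18]. Speed limits (degrees/s): [127.2, 127.2, 159.86, 159.86, 180, 180, 180].

## Interface

Orientations are given as a 3x3 rotation matrix whose columns are the frame's x, y, z axes.
In Python, from bench import arm gives the robot as it stands.
- The arm moves only by the tool step_arm, never from a script. Its argument "rows" is a list of rows, each an object with "fingers": the gripper's target within -1 to 1 (fully open at 1, half-way at 0, shut at -1); "offset": the shift along the tool's x, y, z in mm, a list of three; "spin": the turn about the tool's z in rad. In form: [{"fingers": fingers, "offset": [dx, dy, dz], "spin": spin}, ...]. A call has 1 to 8 rows; each row is the pose to reach, as a shift and turn from the pose commanded when the call began, along the tool's axes at that moment; what a row does not reach only later rows make up. A row lasts 1/12 s, in which the tool goes at most 41.7 mm and 7.16 degrees, less where a joint would pass 70% of its speed; a pose out of reach is approached as far as the arm can. A call with a gripper value outside its range is refused whole. The fingers move at their own pace and stop on an object; the grip force is fixed at half the most. Time passes only in rows, so rows that repeat a pose let the fingers close. It gives the time, the measured TCP pose, the force and the opening at its end, in the units of the state.
- arm.get_obs(): the state, without advancing time (a new reading comes with each control period).
- arm.grab_frame(name): name is "side" or "top" or "wrist"; returns the picture (384x512x3 uint8, blue, green, red); there is no depth.
- arm.get_calibration(name): a dict with "fx", "fy", "cx", "cy" (pixels), "R" (3x3) and "t" (3): a world point X has camera coordinates R X + t; the wrist camera has in their place "T_tool_cam" (4x4, takes a point from camera to tool coordinates, whose origin is the TCP and whose axes are the flange's). Camera axes: x right, y down, z forward; pixel columns grow to the right and rows downward; lengths in m; the calibration is good to about 2 mm. A picture is of the moment at which its call begins: read the wrist's pose just before it. get_calibration takes no time and is no camera call.
- arm.finish_job(): hands the job in, once; it reports no verdict.
The state is a dict: "time_s": time; "q": joint angles; "qd": joint speeds; "joint_torque": joint torques, N m; "tcp_pos": TCP position; "orientation": TCP orientation; "force": force on the tool from outside, world axes, zero at the start; "torque": the same for the moment, N m; "opening": finger opening in m.
Only numpy, scipy, OpenCV 4.12 (cv2) and the standard library are available. Lean on these libraries where they do the work, as an engineer would, in place of code of your own. Each camera call takes 0.05 s, during which the arm holds its last target. There are 200 camera calls.

## Working session

There is one attempt and no reset: what is moved stays moved. The work goes in short steps, Python scripts to look and compute and a tool call to move; the robot and the scene stay as the last step left them, time stands still between calls to the robot, and variables do not carry over. Pictures are saved under pics/ and viewed, about 8 in all and at most 12, crops included, and the job is handed in when it is done.

Besides the shell and the picture viewer there is one more tool, called after ">>>" as a command line: name --argument value ..., lists and objects as JSON in quotes. step_arm: Moves the arm, as the interface text tells. Its arguments: {"type":"object","properties":{"rows":{"type":"array","items":{"type":"object","properties":{"fingers":{"type":"number"},"offset":{"type":"array","items":{"type":"number"}},"spin":{"type":"number"}}}}},"required":["rows"]}

```bash
mkdir -p pics; python3 - <<'E'
from bench import arm
import cv2,numpy as np
o=arm.get_obs();print(o['time_s'],o['tcp_pos'],o['orientation'],o['opening'])
for n in('top','side'):
    f=arm.grab_frame(n);cv2.imwrite(f'pics/{n}0.png',f)
    cv2.imwrite(f'pics/{n}0v.png',cv2.resize(f,(800,600),interpolation=cv2.INTER_CUBIC))
    c=arm.get_calibration(n);print(n,c)
print(arm.get_calibration('wrist'))
E
```

```text
0.0 [ 0.28167866 -0.55751596  0.23050625] [[ 8.92536644e-01  4.50974304e-01 -7.18558994e-04]
 [ 4.50974868e-01 -8.92535801e-01  1.22970318e-03]
 [-8.67750909e-05 -1.42160720e-03 -9.99998986e-01]] 0.08561772951840797
top {'fx': 393.4627249274917, 'fy': 393.4627249274917, 'cx': 255.9904786827114, 'cy': 186.85402299092397, 'R': array([[-0.00845418, -0.99971883, -0.02215382],
       [-0.98556514,  0.01207655, -0.16886535],
       [ 0.16908541,  0.02040642, -0.98539013]]), 't': array([0.04019052, 0.54847743, 0.9436364 ])}
side {'fx': 454.97438952038857, 'fy': 454.97438952038857, 'cx': 258.11716667251136, 'cy': 194.8879919103646, 'R': array([[-7.22326467e-01, -6.91551966e-01,  5.93351883e-04],
       [-5.29151301e-01,  5.52146053e-01, -6.44308650e-01],
       [ 4.45245297e-01, -4.65715164e-01, -7.64765331e-01]]), 't': array([0.39808208, 0.32941944, 1.12132345])}
{'fx': 294.3431889668846, 'fy': 294.3431889668846, 'cx': 255.31800632677738, 'cy': 190.063221587632, 'T_tool_cam': array([[ 2.65499746e-04, -9.44703271e-01, -3.27926300e-01,
         8.44203575e-02],
       [ 9.99999899e-01,  1.31630339e-04,  4.30426311e-04,
         1.21363317e-03],
       [-3.63460095e-04, -3.27926382e-01,  9.44703211e-01,
        -1.42685099e-01],
       [ 0.00000000e+00,  0.00000000e+00,  0.00000000e+00,
         1.00000000e+00]])}
```

View pics/top0v.png

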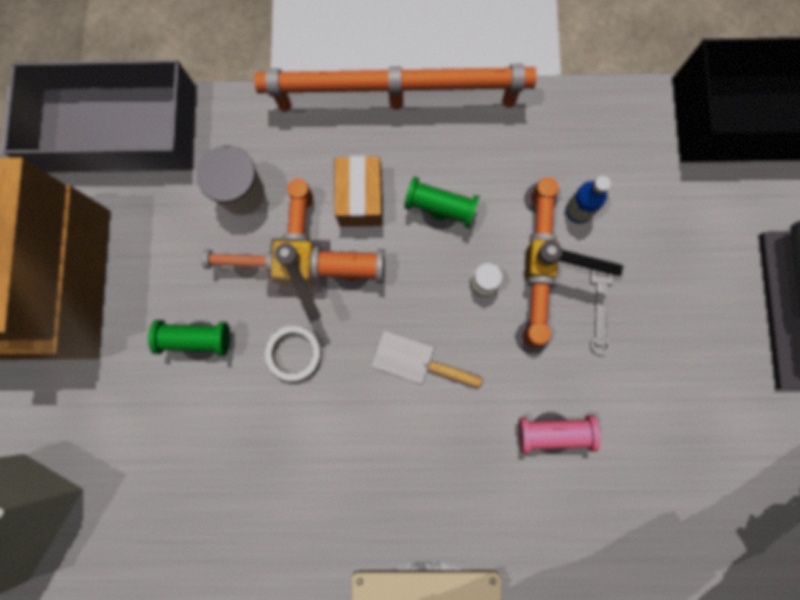

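View pics/side0v.png

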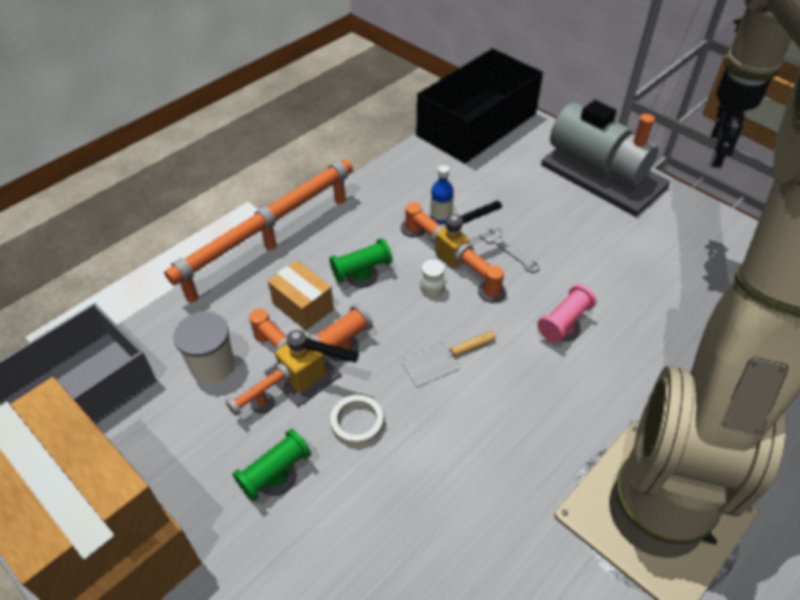

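The top view (scale 0.64) shows the three-way valve block at about (290,258). The copper candidates beside it are the fat one on the right at (350,264) and the thin one on the left at (237,260). The look-alikes are green at (190,337) and (442,202), and pink at (560,434). The thick tee fits the copper piece at (350,264), because it is fat, flanged and attached to the valve, so it lies on the -y side. The stop valve is at (543,258), with its lever pointing right to (620,268). I'll measure and confirm in a crop.

```bash
cat > h.py <<'E'
import cv2,numpy as np
from bench import arm
def ray(n,uv,z,T=None):
    c=arm.get_calibration(n)
    if T is None: R=c['R'].T; o=-R@c['t']
    else: R=T[:3,:3]; o=T[:3,3]
    d=R@np.array([(uv[0]-c['cx'])/c['fx'],(uv[1]-c['cy'])/c['fy'],1])
    return o+d*(z-o[2])/d[2]
def wristT(o):
    T=np.eye(4);T[:3,:3]=o['orientation'];T[:3,3]=o['tcp_pos']
    return T@arm.get_calibration('wrist')['T_tool_cam']
E
python3 - <<'E'
from h import *
f=cv2.imread('pics/top0.png');h=cv2.cvtColor(f,cv2.COLOR_BGR2HSV)
def blobs(m,name,z,amin=60):
    n,l,s,c=cv2.connectedComponentsWithStats(m.astype(np.uint8))
    for i in range(1,n):
        x,y,w,hh,a=s[i]
        if a<amin or y<90 or y>260 or x<120 or x>420: continue
        p=np.argwhere(l==i)[:,::-1].astype(np.float32)
        vx,vy,x0,y0=cv2.fitLine(p,cv2.DIST_L2,0,.01,.01).ravel()
        t=(p-[x0,y0])@[vx,vy]; e=[np.array([x0,y0])+k*np.array([vx,vy]) for k in(t.min(),t.max())]
        W=[ray('top',q,z) for q in e]; d=W[1]-W[0]
        print(name,a,(x,y,w,hh),'px',np.round(e,1).tolist(),'W',np.round(W,3)[:,:2].tolist(),'ang',round(np.degrees(np.arctan2(d[1],d[0])),1))
H,S,V=h[...,0],h[...,1],h[...,2]
blobs((H<=11)&(S>150)&(V>90),'copper',.045)
blobs((H>=15)&(H<=30)&(S>150)&(V>80),'brass',.07)
blobs((V<70)&(S<90),'dark',.102)
for q in [(286,253),(315,317),(550,251),(621,269),(590,195),(601,183),(487,279),(599,350)]:
    print(q,np.round(ray('top',np.array(q)*.64,.11),3))
cv2.imwrite('pics/c1.png',cv2.resize(np.hstack([f[130:230,125:255],f[100:200,300:430]]),None,fx=3,fy=3,interpolation=cv2.INTER_CUBIC))
E
```

```text
copper 114 (np.int32(190), np.int32(122), np.int32(8), np.int32(27)) px [[191.39999389648438, 148.10000610351562], [194.10000610351562, 121.69999694824219]] W [[0.652, 0.2], [0.723, 0.195]] ang -4.4
copper 103 (np.int32(343), np.int32(122), np.int32(6), np.int32(27)) px [[344.70001220703125, 148.0], [345.70001220703125, 122.0999984741211]] W [[0.647, -0.193], [0.716, -0.199]] ang -4.8
copper 77 (np.int32(350), np.int32(125), np.int32(5), np.int32(24)) px [[350.70001220703125, 148.0], [352.20001220703125, 124.9000015258789]] W [[0.647, -0.208], [0.708, -0.215]] ang -6.4
copper 412 (np.int32(204), np.int32(161), np.int32(36), np.int32(17)) px [[203.60000610351562, 168.1999969482422], [239.39999389648438, 170.6999969482422]] W [[0.599, 0.168], [0.591, 0.076]] ang -94.8
copper 190 (np.int32(338), np.int32(182), np.int32(14), np.int32(29)) px [[342.6000061035156, 210.60000610351562], [346.20001220703125, 181.5]] W [[0.487, -0.18], [0.56, -0.193]] ang -9.6
brass 233 (np.int32(215), np.int32(102), np.int32(7), np.int32(37)) px [[218.1999969482422, 102.0], [218.5, 138.0]] W [[0.766, 0.129], 
[... 1528 characters left out ...]
8]] W [[0.598, -0.18], [0.57, -0.302]] ang -102.8
dark 338 (np.int32(183), np.int32(163), np.int32(27), np.int32(42)) px [[186.3000030517578, 164.1999969482422], [204.1999969482422, 202.5]] W [[0.597, 0.201], [0.503, 0.156]] ang -154.5
dark 92 (np.int32(214), np.int32(178), np.int32(21), np.int32(7)) px [[213.89999389648438, 180.39999389648438], [233.89999389648438, 181.60000610351562]] W [[0.556, 0.134], [0.553, 0.086]] ang -94.2
(286, 253) [0.601 0.207 0.11 ]
(315, 317) [0.501 0.161 0.11 ]
(550, 251) [ 0.598 -0.195  0.11 ]
(621, 269) [ 0.569 -0.3    0.11 ]
(590, 195) [ 0.686 -0.26   0.11 ]
(601, 183) [ 0.705 -0.278  0.11 ]
(487, 279) [ 0.556 -0.098  0.11 ]
(599, 350) [ 0.448 -0.259  0.11 ]
```

View pics/c1.png

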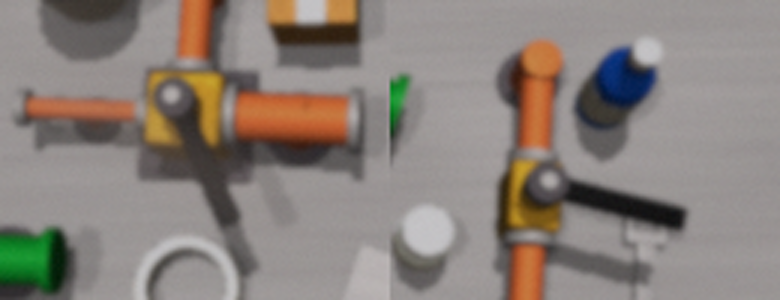

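The crop confirms it: the thick orange copper tee with grey flanges is right of the brass block, so on its -y side, with the thin tee on the left. The diverter lever points to the lower right at about 30°. The stop lever points right, nearly shut. Tee axis heading is about -94.7° and the hubs are at (0.600, 0.207) and (0.598, -0.195). I'll shut the fingers, square the tool to the world and travel high.

>>> step_arm --rows '[{"fingers": -1, "offset": [28, -22, 0], "spin": 0.117}, {"fingers": -1, "offset": [55, -44, 0], "spin": 0.234}, {"fingers": -1, "offset": [83, -66, 0], "spin": 0.351}, {"fingers": -1, "offset": [111, -88, 0], "spin": 0.468}, {"fingers": -1, "offset": [139, -110, 0], "spin": 0.468}, {"fingers": -1, "offset": [166, -132, 0], "spin": 0.468}, {"fingers": -1, "offset": [194, -154, 0], "spin": 0.468}, {"fingers": -1, "offset": [222, -177, 0], "spin": 0.468}]'

```text
time_s: 0.77
tcp_pos: [0.4004, -0.2981, 0.2311]
orientation: [[1.0, -0.0, -0.0], [-0.0, -1.0, -0.0], [-0.0, 0.0, -1.0]]
force: [0.2, -0.1, 0.1]
opening: -0.0003
```

>>> step_arm --rows '[{"fingers": -1, "offset": [6, -36, 0], "spin": 0}, {"fingers": -1, "offset": [12, -72, 0], "spin": 0}, {"fingers": -1, "offset": [18, -108, 0], "spin": 0}, {"fingers": -1, "offset": [24, -144, 0], "spin": 0}, {"fingers": -1, "offset": [30, -180, 0], "spin": 0}, {"fingers": -1, "offset": [36, -216, 0], "spin": 0}, {"fingers": -1, "offset": [42, -252, 0], "spin": 0}, {"fingers": -1, "offset": [48, -288, 0], "spin": 0}]'

```text
time_s: 1.43
tcp_pos: [0.4479, -0.01, 0.2312]
orientation: [[1.0, -0.0, -0.0], [-0.0, -1.0, -0.0], [-0.0, 0.0, -1.0]]
force: [0.3, 0.2, 0.7]
opening: 0.0001
```

>>> step_arm --rows '[{"fingers": -1, "offset": [6, -30, 0], "spin": 0}, {"fingers": -1, "offset": [12, -60, 0], "spin": 0}, {"fingers": -1, "offset": [18, -90, 0], "spin": 0}, {"fingers": -1, "offset": [24, -120, 0], "spin": 0}, {"fingers": -1, "offset": [30, -150, 0], "spin": 0}, {"fingers": -1, "offset": [36, -180, 0], "spin": 0}, {"fingers": -1, "offset": [42, -212, 0], "spin": 0}, {"fingers": -1, "offset": [42, -212, 0], "spin": 0}]'

```text
time_s: 2.1
tcp_pos: [0.4893, 0.2066, 0.231]
orientation: [[1.0, 0.007, -0.001], [0.007, -1.0, 0.003], [-0.001, -0.003, -1.0]]
force: [-1.3, -0.0, -0.1]
opening: 0.0001
```

```bash
python3 - <<'E'
from h import *
o=arm.get_obs();f=arm.grab_frame('wrist');cv2.imwrite('pics/w1.png',f);print(o['tcp_pos'],o['time_s'])
np.save('w1T.npy',wristT(o))
E
```

```text
[0.48932238 0.20661675 0.23104006] 2.1
```

View pics/w1.png

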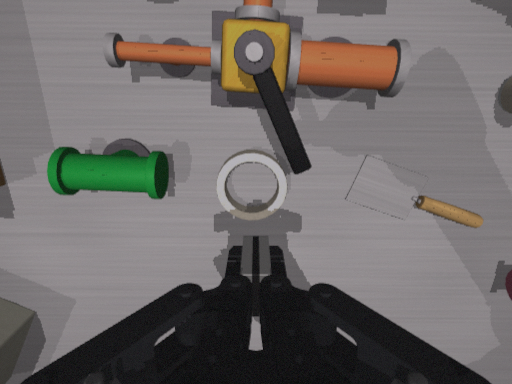

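The wrist view shows the hub at (255,51), the lever end at (301,168), the thick tee from (300,62) to (400,68), the tape ring at (252,185), and the shut fingertips at about (256,240).

```bash
python3 - <<'E'
from h import *
T=np.load('w1T.npy');f=cv2.imread('pics/w1.png');h=cv2.cvtColor(f,cv2.COLOR_BGR2HSV)
m=((h[...,0]<=11)&(h[...,1]>150)&(h[...,2]>80)).astype(np.uint8)
def axis(x0,x1):
    E=[]
    for x in range(x0,x1,4):
        y=np.flatnonzero(m[20:110,x])+20
        E.append(ray('wrist',(x,y.mean()),.045,T)[:2])
    E=np.array(E);vx,vy,a,b=cv2.fitLine(E.astype(np.float32),cv2.DIST_L2,0,.001,.001).ravel()
    print('axis',E[0].round(4),E[-1].round(4),'deg',np.degrees(np.arctan2(vy,vx)).round(1))
axis(306,384);axis(125,205)
g=((h[...,2]<60)).astype(np.uint8);g[180:]=0;g[:,:245]=0;g[:,320:]=0;g[:75]=0
E=[]
for y in range(80,160,5):
    x=np.flatnonzero(g[y]);E.append(ray('wrist',(x.mean(),y),.107,T)[:2])
E=np.array(E);d=E[-1]-E[0];print('lever',E[0],E[-1],np.degrees(np.arctan2(d[1],d[0])))
print('hub',ray('wrist',(255,51),.112,T),'tip',ray('wrist',(301,168),.106,T))
print('fingertips width', [ray('wrist',(u,240),.235,T)[:2] for u in(242,270)])
E
```

```text
axis [0.5983 0.1546] [0.5959 0.0761] deg 87.5
axis [0.6092 0.3391] [0.6048 0.2621] deg 86.6
lever [0.58064823 0.19776253] [0.51615365 0.16845553] -155.56246833770857
hub [0.60243601 0.20673961 0.112     ] tip [0.50357968 0.16298239 0.106     ]
fingertips width [array([0.49811987, 0.21246671]), array([0.49824521, 0.19762675])]
```

>>> step_arm --rows '[{"fingers": -1, "offset": [4, 0, 20], "spin": 0}, {"fingers": -1, "offset": [8, 0, 45], "spin": 0}, {"fingers": -1, "offset": [13, 0, 70], "spin": 0}, {"fingers": -1, "offset": [13, 0, 95], "spin": 0}, {"fingers": -1, "offset": [13, 0, 115], "spin": 0}, {"fingers": -1, "offset": [13, 0, 130], "spin": 0}, {"fingers": -1, "offset": [13, 0, 141], "spin": 0}, {"fingers": -1, "offset": [13, 0, 141], "spin": 0}]'

```text
time_s: 2.82
tcp_pos: [0.5021, 0.1987, 0.0881]
orientation: [[1.0, -0.001, -0.003], [-0.001, -1.0, -0.002], [-0.003, 0.002, -1.0]]
force: [-0.7, -0.4, -0.5]
opening: -0.0001
```

>>> step_arm --rows '[{"fingers": -1, "offset": [3, 5, 0], "spin": 0}, {"fingers": -1, "offset": [5, 9, 0], "spin": 0}, {"fingers": -1, "offset": [7, 13, 0], "spin": 0}, {"fingers": -1, "offset": [9, 17, 0], "spin": 0}, {"fingers": -1, "offset": [11, 22, 0], "spin": 0}, {"fingers": -1, "offset": [14, 28, 0], "spin": 0}, {"fingers": -1, "offset": [17, 34, 0], "spin": 0}, {"fingers": -1, "offset": [20, 40, 0], "spin": 0}]'

```text
time_s: 3.48
tcp_pos: [0.5241, 0.1598, 0.0907]
orientation: [[1.0, -0.0, 0.001], [-0.0, -1.0, 0.001], [0.001, -0.001, -1.0]]
force: [0.6, 3.3, 0.2]
opening: -0.0
```

>>> step_arm --rows '[{"fingers": -1, "offset": [5, 6, 0], "spin": 0}, {"fingers": -1, "offset": [10, 12, 0], "spin": 0}, {"fingers": -1, "offset": [15, 18, 0], "spin": 0}, {"fingers": -1, "offset": [21, 24, 0], "spin": 0}, {"fingers": -1, "offset": [26, 28, 0], "spin": 0}, {"fingers": -1, "offset": [31, 32, 0], "spin": 0}, {"fingers": -1, "offset": [36, 35, 0], "spin": 0}, {"fingers": -1, "offset": [36, 35, 0], "spin": 0}]'

```text
time_s: 4.15
tcp_pos: [0.5602, 0.124, 0.0901]
orientation: [[1.0, -0.002, -0.0], [-0.002, -1.0, -0.001], [-0.0, 0.001, -1.0]]
force: [0.6, 0.2, -0.0]
opening: -0.0003
```

```bash
python3 - <<'E'
from h import *
o=arm.get_obs();f=arm.grab_frame('wrist');cv2.imwrite('pics/w2.png',f);np.save('w2T.npy',wristT(o));print(o['tcp_pos'])
cv2.imwrite('pics/t2.png',arm.grab_frame('top'))
E
```

```text
[0.56016675 0.12397555 0.0900769 ]
```

View pics/w2.png

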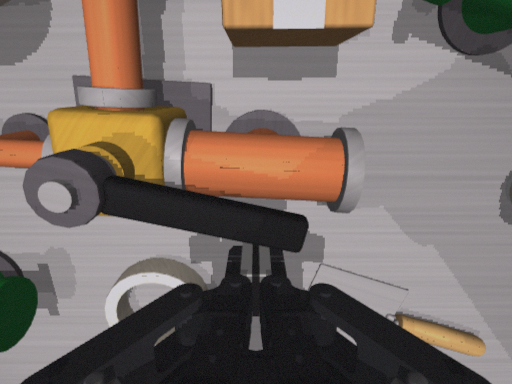

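The wrist view shows the lever from the hub at about (57,196) to its end at about (300,228), with the finger just below it. It is nearly on the tee.

```bash
python3 - <<'E'
from h import *
T=np.load('w2T.npy');f=cv2.imread('pics/w2.png');V=f.max(2)
E=[]
for x in range(120,232,8):
    y=np.flatnonzero(V[170:245,x]<45)+170
    E.append([x,y.min(),y.max()])
E=np.array(E);print(E[::3].tolist())
for k in (0,1):  # far edge top z .108 and near edge
    P=np.array([ray('wrist',(e[0],e[1+k]),.108,T)[:2] for e in E]).astype(np.float32)
    vx,vy,a,b=cv2.fitLine(P,cv2.DIST_L2,0,.001,.001).ravel();print(P[0],P[-1],np.degrees(np.arctan2(vy,vx)))
print('hub',ray('wrist',(57,196),.114,T),'tip',ray('wrist',(301,227),.104,T))
E
```

```text
[[120, 177, 216], [144, 182, 220], [168, 187, 225], [192, 192, 230], [216, 197, 235]]
[0.6080777 0.1824373] [0.59760994 0.13688757] 76.97672
[0.5892766 0.1852935] [0.5783078 0.1375851] 76.84649
hub [0.60139268 0.2079234  0.114     ] tip [0.58152301 0.10058707 0.104     ]
```

The lever is at -103°, as planned. It needs about 9.5° more.

>>> step_arm --rows '[{"fingers": -1, "offset": [3, 1, 0], "spin": 0}, {"fingers": -1, "offset": [6, 2, 0], "spin": 0}, {"fingers": -1, "offset": [9, 3, 0], "spin": 0}, {"fingers": -1, "offset": [12, 4, 0], "spin": 0}, {"fingers": -1, "offset": [14.5, 5, 0], "spin": 0}, {"fingers": -1, "offset": [14.5, 5, 0], "spin": 0}, {"fingers": -1, "offset": [14.5, 5, 0], "spin": 0}]'

```text
time_s: 4.83
tcp_pos: [0.5742, 0.12, 0.0903]
orientation: [[1.0, -0.0, 0.001], [-0.0, -1.0, -0.0], [0.001, 0.0, -1.0]]
force: [-0.6, 1.0, -1.2]
opening: 0.0
```

```bash
python3 - <<'E'
from h import *
o=arm.get_obs();f=arm.grab_frame('wrist');cv2.imwrite('pics/w3.png',f);T=wristT(o);print(o['tcp_pos'],o['time_s'])
V=f.max(2)
for k in (0,1):
    P=[]
    for x in range(120,224,8):
        y=np.flatnonzero(V[195:262,x]<45)+195
        P.append(ray('wrist',(x,(y.min(),y.max())[k]),.108,T)[:2])
    P=np.array(P).astype(np.float32);vx,vy,a,b=cv2.fitLine(P,cv2.DIST_L2,0,.001,.001).ravel();print(P[0],P[-1],np.degrees(np.arctan2(vy,vx)))
h=cv2.cvtColor(f,cv2.COLOR_BGR2HSV);m=(h[...,0]<=11)&(h[...,1]>150)&(h[...,2]>60)
E=[]
for x in range(200,330,5):
    y=np.flatnonzero(m[120:260,x])+120
    if len(y)>5:E.append((x,y.min(),y.max()))
print(E[::5]);
for k in(1,2):
    P=np.array([ray('wrist',(e[0],e[k]),.06,T)[:2] for e in E]).astype(np.float32);vx,vy,a,b=cv2.fitLine(P,cv2.DIST_L2,0,.001,.001).ravel();print('tee',P[0],P[-1],np.degrees(np.arctan2(vy,vx)))
E
```

```text
[0.57417287 0.11997889 0.09034734] 4.8333
[0.6119801 0.1801354] [0.60854137 0.13672186] 85.30794
[0.5926889  0.18304016] [0.5894536  0.13755946] 85.57395
[(200, np.int64(153), np.int64(203)), (225, np.int64(154), np.int64(204)), (250, np.int64(148), np.int64(206)), (275, np.int64(156), np.int64(208)), (300, np.int64(158), np.int64(211)), (325, np.int64(160), np.int64(220))]
tee [0.6225455  0.15167952] [0.61825734 0.07681308] 86.37567
tee [0.59051114 0.15365492] [0.57869595 0.07375509] 81.74215
```

View pics/w3.png

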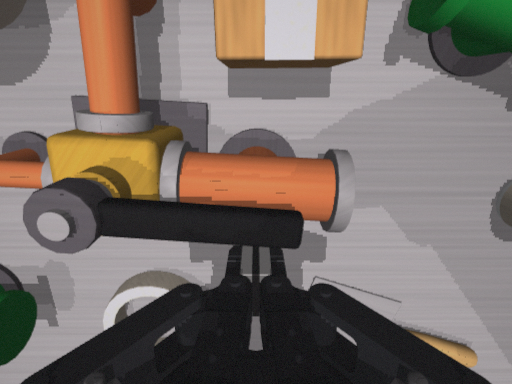

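The lever heading is about -94.6° and the tee's about -93 to -94°, so it lies within about 2° along the thick tee. I'll back off, rise and travel to the stop valve.

>>> step_arm --rows '[{"fingers": -1, "offset": [-8, 0, 0], "spin": 0}, {"fingers": -1, "offset": [-20, 0, 0], "spin": 0}, {"fingers": -1, "offset": [-35, 0, -5], "spin": 0}, {"fingers": -1, "offset": [-45, 0, -30], "spin": 0}, {"fingers": -1, "offset": [-50, 0, -60], "spin": 0}, {"fingers": -1, "offset": [-50, 20, -90], "spin": 0}, {"fingers": -1, "offset": [-50, 50, -115], "spin": 0}, {"fingers": -1, "offset": [-50, 80, -130], "spin": 0}]'

```text
time_s: 5.55
tcp_pos: [0.524, 0.0402, 0.2236]
orientation: [[1.0, 0.002, 0.004], [0.002, -1.0, -0.001], [0.004, 0.001, -1.0]]
force: [1.0, -1.5, -0.9]
opening: 0.0001
```

>>> step_arm --rows '[{"fingers": -1, "offset": [0, 35, 0], "spin": 0}, {"fingers": -1, "offset": [0, 72, 0], "spin": 0}, {"fingers": -1, "offset": [0, 110, 0], "spin": 0}, {"fingers": -1, "offset": [0, 148, 0], "spin": 0}, {"fingers": -1, "offset": [0, 186, 0], "spin": 0}, {"fingers": -1, "offset": [0, 224, 0], "spin": 0}, {"fingers": -1, "offset": [0, 260, 0], "spin": 0}, {"fingers": -1, "offset": [0, 280, 0], "spin": 0}]'

```text
time_s: 6.22
tcp_pos: [0.522, -0.2449, 0.2202]
orientation: [[1.0, -0.005, -0.0], [-0.005, -1.0, -0.002], [-0.0, 0.002, -1.0]]
force: [-0.3, 0.0, -0.5]
opening: 0.0002
```

```bash
python3 - <<'E'
from h import *
o=arm.get_obs();f=arm.grab_frame('wrist');cv2.imwrite('pics/w4.png',f);np.save('w4T.npy',wristT(o));print(o['tcp_pos'],o['time_s'])
E
```

```text
[ 0.52204736 -0.24488677  0.22020574] 6.2167
```

View pics/w4.png

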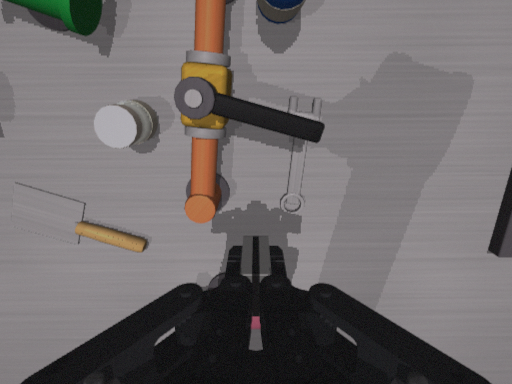

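The view shows the stop valve hub at (193,98), the lever end at about (320,131), the pipe running from (212,5) to (204,185), and the bottle at about (282,8).

```bash
python3 - <<'E'
from h import *
T=np.load('w4T.npy');f=cv2.imread('pics/w4.png');h=cv2.cvtColor(f,cv2.COLOR_BGR2HSV)
m=(h[...,0]<=11)&(h[...,1]>150)&(h[...,2]>60)
P=[]
for y in list(range(4,48,4))+list(range(140,182,4)):
    x=np.flatnonzero(m[y,185:240])+185;P.append(ray('wrist',(x.mean(),y),.045,T)[:2])
P=np.array(P).astype(np.float32);vx,vy,a,b=cv2.fitLine(P,cv2.DIST_L2,0,.001,.001).ravel();print(P[0],P[-1],np.degrees(np.arctan2(vy,vx)))
V=f.max(2);Q=[]
for x in range(225,312,6):
    y=np.flatnonzero(V[85:145,x]<50)+85;Q.append(ray('wrist',(x,y.mean()),.106,T)[:2])
d=Q[-1]-Q[0];print(Q[0],Q[-1],np.degrees(np.arctan2(d[1],d[0])))
print('hub',ray('wrist',(193,98),.113,T),'tip',ray('wrist',(320,131),.105,T),'bottle near edge',ray('wrist',(280,22),0,T))
E
```

```text
[ 0.68150014 -0.20526445] [ 0.5090604 -0.1869372] -6.001062
[ 0.59238922 -0.22127312] [ 0.57291649 -0.29297136] -105.19460214346704
hub [ 0.59955309 -0.19629022  0.113     ] tip [ 0.57144838 -0.30277001  0.105     ] bottle near edge [ 0.67469684 -0.27430336  0.        ]
```

>>> step_arm --rows '[{"fingers": -1, "offset": [25, 13, 0], "spin": 0}, {"fingers": -1, "offset": [55, 29, 0], "spin": 0}, {"fingers": -1, "offset": [82, 43, 0], "spin": 0}, {"fingers": -1, "offset": [91, 48, 15], "spin": 0}, {"fingers": -1, "offset": [91, 48, 45], "spin": 0}, {"fingers": -1, "offset": [91, 48, 70], "spin": 0}, {"fingers": -1, "offset": [91, 48, 80], "spin": 0}, {"fingers": -1, "offset": [91, 48, 80], "spin": 0}]'

```text
time_s: 6.93
tcp_pos: [0.613, -0.287, 0.1376]
orientation: [[1.0, 0.0, -0.004], [0.0, -1.0, 0.002], [-0.004, -0.002, -1.0]]
force: [0.4, 0.8, 0.5]
opening: -0.0003
```

>>> step_arm --rows '[{"fingers": -1, "offset": [0, 3, 12], "spin": 0}, {"fingers": -1, "offset": [0, 6, 24], "spin": 0}, {"fingers": -1, "offset": [0, 6, 36], "spin": 0}, {"fingers": -1, "offset": [0, 6, 46], "spin": 0}, {"fingers": -1, "offset": [0, 6, 49], "spin": 0}, {"fingers": -1, "offset": [0, 6, 49], "spin": 0}]'

```text
time_s: 7.43
tcp_pos: [0.6141, -0.2935, 0.0901]
orientation: [[1.0, -0.0, -0.002], [-0.0, -1.0, 0.001], [-0.002, -0.001, -1.0]]
force: [-0.0, -0.5, -0.5]
opening: 0.0001
```

>>> step_arm --rows '[{"fingers": -1, "offset": [-5, 0, 0], "spin": 0}, {"fingers": -1, "offset": [-10, -1, 0], "spin": 0}, {"fingers": -1, "offset": [-15, -2, 0], "spin": 0}, {"fingers": -1, "offset": [-20, -3, 0], "spin": 0}, {"fingers": -1, "offset": [-25, -4, 0], "spin": 0}, {"fingers": -1, "offset": [-30, -6, 0], "spin": 0}, {"fingers": -1, "offset": [-36, -7, 0], "spin": 0}, {"fingers": -1, "offset": [-41, -8, 0], "spin": 0}]'

```text
time_s: 8.1
tcp_pos: [0.5736, -0.2854, 0.0918]
orientation: [[1.0, 0.0, 0.001], [0.0, -1.0, 0.0], [0.001, -0.0, -1.0]]
force: [3.7, 0.9, -0.1]
opening: -0.0002
```

>>> step_arm --rows '[{"fingers": -1, "offset": [-7, -3, 0], "spin": 0}, {"fingers": -1, "offset": [-14, -6, 0], "spin": 0}, {"fingers": -1, "offset": [-21, -10, 0], "spin": 0}, {"fingers": -1, "offset": [-29, -14, 0], "spin": 0}, {"fingers": -1, "offset": [-35, -20, 0], "spin": 0}, {"fingers": -1, "offset": [-41, -26, 0], "spin": 0}, {"fingers": -1, "offset": [-47, -33, 0], "spin": 0}, {"fingers": -1, "offset": [-52, -39, 0], "spin": 0}]'

```text
time_s: 8.77
tcp_pos: [0.5209, -0.2462, 0.0914]
orientation: [[1.0, -0.0, -0.0], [-0.0, -1.0, -0.0], [-0.0, 0.0, -1.0]]
force: [2.8, -1.8, 0.3]
opening: -0.0002
```

>>> step_arm --rows '[{"fingers": -1, "offset": [-3, -6, 0], "spin": 0}, {"fingers": -1, "offset": [-6, -12, 0], "spin": 0}, {"fingers": -1, "offset": [-8, -17, 0], "spin": 0}, {"fingers": -1, "offset": [-9, -20, 0], "spin": 0}, {"fingers": -1, "offset": [-9, -20, 0], "spin": 0}, {"fingers": -1, "offset": [-9, -20, 0], "spin": 0}]'

```text
time_s: 9.27
tcp_pos: [0.5122, -0.2264, 0.091]
orientation: [[1.0, 0.0, -0.001], [0.0, -1.0, 0.001], [-0.001, -0.001, -1.0]]
force: [0.1, 1.1, 0.4]
opening: 0.0004
```

```bash
python3 - <<'E'
from h import *
o=arm.get_obs();f=arm.grab_frame('wrist');cv2.imwrite('pics/w5.png',f);np.save('w5T.npy',wristT(o));print(o['tcp_pos'],o['time_s'])
E
```

```text
[ 0.5122051  -0.2263711   0.09100033] 9.2667
```

View pics/w5.png

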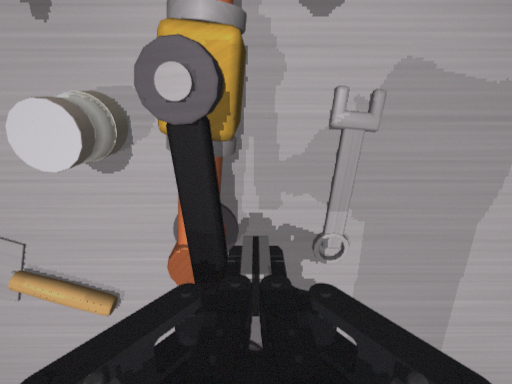

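The lever runs from the hub at (173,80) down to about (210,250), beside the finger. The pipe shows just to its left at (200,185).

```bash
cat > lev.py <<'E'
from h import *
def lev(f,T,x0,x1,rows):
    V=f.max(2);A=[]
    for k in(0,1):
        P=[]
        for y in rows:
            x=np.flatnonzero(V[y,x0:x1]<45)+x0;P.append(ray('wrist',((x.min(),x.max())[k],y),.108,T)[:2])
        P=np.array(P).astype(np.float32);vx,vy,a,b=cv2.fitLine(P,cv2.DIST_L2,0,.001,.001).ravel()
        print(P[0],P[-1],np.degrees(np.arctan2(vy,vx)))
E
python3 -c "
from lev import *
lev(cv2.imread('pics/w5.png'),np.load('w5T.npy'),155,232,range(130,225,8))"
```

```text
[ 0.5804469 -0.1903511] [ 0.53979707 -0.19429779] 5.134786
[ 0.58045477 -0.20806742] [ 0.5398062  -0.21205352] 6.9720736
```

Heading is -174°, so the joint is at about 1.36. It needs about 12° more.

>>> step_arm --rows '[{"fingers": -1, "offset": [-1, -4, 0], "spin": 0}, {"fingers": -1, "offset": [-2, -8, 0], "spin": 0}, {"fingers": -1, "offset": [-3, -12, 0], "spin": 0}, {"fingers": -1, "offset": [-4, -16, 0], "spin": 0}, {"fingers": -1, "offset": [-5, -19, 0], "spin": 0}, {"fingers": -1, "offset": [-5, -19, 0], "spin": 0}, {"fingers": -1, "offset": [-5, -19, 0], "spin": 0}]'

```text
time_s: 9.9
tcp_pos: [0.5075, -0.2072, 0.0913]
orientation: [[1.0, 0.0, -0.001], [0.0, -1.0, 0.0], [-0.001, -0.0, -1.0]]
force: [-0.1, -0.7, -1.2]
opening: 0.0
```

>>> step_arm --rows '[{"fingers": -1, "offset": [0, 8, 0], "spin": 0}, {"fingers": -1, "offset": [0, 20, 0], "spin": 0}, {"fingers": -1, "offset": [0, 35, 0], "spin": 0}, {"fingers": -1, "offset": [0, 45, -20], "spin": 0}, {"fingers": -1, "offset": [0, 45, -50], "spin": 0}, {"fingers": -1, "offset": [0, 45, -85], "spin": 0}, {"fingers": -1, "offset": [0, 45, -110], "spin": 0}, {"fingers": -1, "offset": [0, 45, -110], "spin": 0}]'

```text
time_s: 10.57
tcp_pos: [0.5097, -0.2555, 0.207]
orientation: [[1.0, -0.002, 0.007], [-0.002, -1.0, -0.004], [0.007, 0.004, -1.0]]
force: [0.9, 0.8, 0.6]
opening: -0.0001
```

```bash
python3 - <<'E'
from h import *
o=arm.get_obs();f=arm.grab_frame('wrist');cv2.imwrite('pics/w6.png',f);np.save('w6T.npy',wristT(o));print(o['tcp_pos'],o['time_s'])
t=arm.grab_frame('top');cv2.imwrite('pics/t6.png',t)
cv2.imwrite('pics/v6.png',cv2.resize(np.hstack([f[:270,80:400],t[90:360,120:420]]),None,fx=1.25,fy=1.25))
E
```

```text
[ 0.50970181 -0.25554586  0.20704808] 10.5667
```

View pics/v6.png

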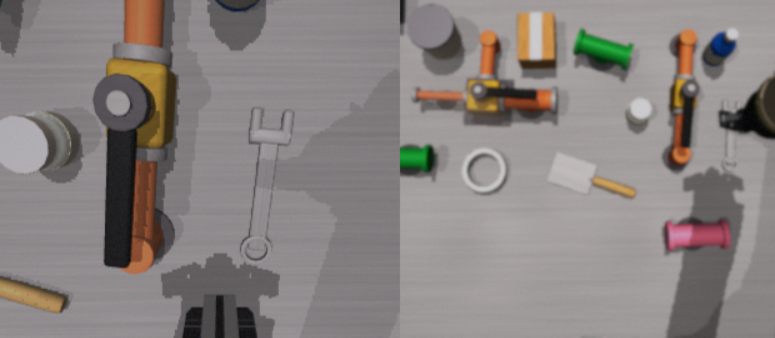

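Both levers look in place: the stop lever lies along its pipe, and the diverter lever lies over the thick tee. The bystanders are undisturbed. A final measurement follows.

```bash
python3 - <<'E'
from lev import *
lev(cv2.imread('pics/w6.png'),np.load('w6T.npy'),155,194,range(120,202,8))
f=cv2.imread('pics/t6.png');V=f.max(2)
# diverter lever in top: cols ~188..223
P=[]
for x in range(192,222,3):
    y=np.flatnonzero(V[158:176,x]<70)+158
    if len(y):P.append(ray('top',(x,y.mean()),.106)[:2])
P=np.array(P,np.float32);vx,vy,a,b=cv2.fitLine(P,cv2.DIST_L2,0,.001,.001).ravel();print('div',P[0],P[-1],np.degrees(np.arctan2(vy,vx)))
a=cv2.imread('pics/top0.png').astype(int);d=np.abs(a-f).max(2)>70
n,l,s,c=cv2.connectedComponentsWithStats(d.astype(np.uint8))
print([(s[i].tolist()) for i in range(1,n) if s[i,4]>25])
E
```

```text
[ 0.5711958  -0.18556823] [ 0.5025731  -0.17701119] -7.2341604
[ 0.57115704 -0.20322688] [ 0.5025167  -0.19367808] -7.548203
div [0.59625536 0.18634883] [0.5929194  0.12141581] 86.4942
[[461, 100, 11, 16, 89], [475, 107, 12, 8, 49], [375, 111, 89, 273, 6552], [485, 141, 27, 110, 2316], [190, 160, 40, 11, 327], [358, 160, 39, 16, 300], [343, 170, 12, 39, 292], [186, 172, 8, 7, 37], [193, 191, 12, 15, 108], [462, 312, 50, 72, 2466], [332, 335, 44, 36, 291]]
```

```bash
python3 -c "
from bench import arm
print(arm.get_obs()['force']);print(arm.finish_job())"
```

```text
[-0.13721752 -0.40431107 -1.59090944]
the job is handed in; nothing more can be done
None
```

I pushed the three-way lever onto the thick tee first. Only after that did I push the stop valve lever in line with its pipe, pointing to the robot's side. I used the shut fingertips for both, then backed the arm clear and handed the job in at about 10.6 s. The interface gave no verdict.

**Last checks:**
- **Three-way lever:** its line measured about 86.5° in the final top view and 85.4° in the earlier wrist view. The tee axis came out at about 86–87.5° (85.3° in the first top view), so it is on the tee within about 2°.
- **Stop valve lever:** it lies about 1.4° past the pipe line, so the joint is at about 1.59.
- **Forces:** the wrist readings at the end of each move were a few newtons at most.
- **Bystanders:** the top-view comparison showed changes only from the levers, their shadows and the arm. The arm hid part of the right side of that view, but the wrench and bottle looked in place.

The one disagreement was the tee's lower pipe edge in a wrist image, which read 81.7°. The lever partly covered that edge, so I discarded it. I did not measure the lever heights, but I pushed only sideways and saw no sign of lifting.

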